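# Clamp a jacketed fossil bone in the preparation jig

### The arm

A 7-joint arm with a two-finger parallel gripper is mounted at the origin on the work surface. World frame = base frame: x ahead of the robot, y to its left, z up, the work surface at z = 0. Lengths are in m, angles in rad, forces in N, time in s.
With the tool pointing down it reaches from about 0.4 to 0.875 m from the base axis. Payload 6.5 kg.
Tool frame: the origin (TCP) lies on the mounting face of the last link; the fingertips stand r.nose_length ahead of it and the grasp point (between the pads) lies 147 mm ahead of it (r.nose_length is the distance from the TCP to the fingertips, in m); z points along the fingers, y is the line along which they close (so a half turn about z gives the same grasp; the last joint's range is limited). The gripper opens to 88 mm and grips with 3 to 60 N. Pads are 18 mm wide; open, the fingers measure 123 mm over their backs; the gripper's body (75 mm by 187 mm) begins 45 mm behind the grasp point.
Start: joints at [1.247, 0.536, -0.004, 1.538, 0.003, 1.067, -0.071], TCP at [0.166, -0.629, 0.405] pointing down, gripper open.
Joint ranges: [-2.7, 2.7], [-0.37, 2.16], [-1.27, 1.26], [0.24, 2.4], [-1.31, 4.45], [0.19, 1.91], [-2.76, 2.76]. Speed limits (rad/s): [2.39, 2.39, 3.14, 3.14, 3.14, 3.14, 3.14].

### API

Orientations are given as [roll, pitch, yaw] about the fixed x, y, z axes, in that order (R = Rz(yaw) Ry(pitch) Rx(roll)).
In Python, from station import r gives the robot as it stands.
- The arm moves only by the tool apply_moves, never from a script. Its argument "plan" is a list that holds one entry, the list of rows, each a list of 5 numbers: the shift along the tool's x, y, z in mm, then the turn about the tool's z in degrees, then the finger opening in mm, from 0 to 88.1. In form: [[[dx, dy, dz, spin, gripper], ...]]. A call has 1 to 8 rows; each row is the pose to reach, as a shift and turn from the pose commanded when the call began, along the tool's axes at that moment; what a row does not reach only later rows make up. A row lasts 1/8 s, in which the tool goes at most 62.5 mm and 10.7 degrees, less where a joint would pass 70% of its speed; a pose out of reach is approached as far as the arm can. A call with a gripper value outside its range is refused whole. The fingers move at their own pace and stop on an object; the grip force is fixed at half the most. Time passes only in rows, so rows that repeat a pose let the fingers close. It gives the time, the measured TCP pose, the force, the opening and the grip force at its end, in the units of the state.
- r.read_state(): the state, without advancing time (a new reading comes with each control period).
- r.snapshot(name): name is "scene" or "side" or "wrist"; returns a dict with "pixels" (400x640x3 uint8, red, green, blue), "intrinsics" (3x3 intrinsics, pixels), "R" (3x3) and "t" (3): a world point X has camera coordinates R X + t. Camera axes: x right, y down, z forward; pixel columns grow to the right and rows downward; lengths in m; the calibration is good to about 2 mm. The wrist camera is an equidistant fisheye: a pixel r from the principal point sees the ray r / f radians off the axis. A picture is of the moment at which its call begins. There is no depth.
- r.job_done(): hands the job in; it is judged then, once.
The state is a dict: "clock": time; "joint_positions": joint angles; "dq": joint speeds; "joint_torque": joint torques, N m; "eef_pos": TCP position; "ee_rot": TCP orientation; "wrist_force": force on the tool from outside, world axes, zero at the start; "ft_torque": the same for the moment, N m; "gripper_width": finger opening in m; "finger_force": force on a finger pad.
Only numpy, scipy, OpenCV 4.12 (cv2) and the standard library are available. Lean on these libraries where they do the work, as an engineer would, in place of code of your own. Each camera call takes 0.05 s, during which the arm holds its last target. There are 200 camera calls.

### The job

Slide the wooden sled that carries the plaster-jacketed bone along its rails until it is firmly home against the sprung stop, then push the toggle clamp's handle over so that its rubber foot snaps down and holds the sled there. The bone is brittle and the clamp small, so push gently, never hard, and leave the other things on the bench alone.

Things in the scene. Friction and masses are not known exactly. Their poses are not given: they have to be found in the camera images.
- fixture: grey metal base plate of the jig, fixed to the bench, 300 x 240 x 12 mm; origin at the centre of its underside, x along the rails towards the stop, y across towards the clamp, z up. Steel rails along x at y = -52 and +52 mm, 10 mm wide, tops 22 mm above the bench, x = -145 to +85 mm; the sled slides between them on the plate.
- stop: steel block 22 x 60 x 26 mm on the plate at fixture x = +118 mm; origin at the centre of its underside, axes as the fixture's. Home = the sled pressed on it, plunger in to solid, with 5 to 10 N beyond the sled's own sliding friction (1 to 4 N, more if you also press down), for half a second; on release, friction keeps the sled on the plunger. Over 18 N on the stop harms the bone.
- sled: loose plywood board 120 (x) x 90 (y) x 15 mm, about 0.5 kg, 2 mm play at each rail; origin at the centre of its underside, x towards the stop. Bone in a plaster bed on its -y half (top 45 mm above the underside); a free strip along +y for the clamp's foot. Its far edge (x = +60 mm) meets the plunger. Starts 40 to 90 mm short of home. Over 25 N on it harms it.
- push_face (a point): centre of the near (-x) face of the upright wooden end block on the sled, 70 mm wide (y) and 28 mm high, flush with the sled's near edge at sled x = -60 mm, 29 mm above the sled's underside: push here in the sled's +x.
- clamp: steel bracket of the toggle clamp, 50 x 36 x 50 mm, standing on the plate at fixture x = +15, y = +85 mm; origin at the centre of its underside (12 mm above the bench), axes as the fixture's. The lever turns (push the grip from its outer, +y side, square to the fixture's x) about the fixture's x direction, 38 mm above this origin.
- clamp_lever (a joint): lever angle about fixture +x, rad. 0 = open: handle leans outward (+y) 0.65 rad from upright, foot raised. Growing turns the handle towards the sled (-y) and the foot down. Over-centre: resists most at 0 (0.35 N m, 4 to 6 N on the handle), nothing at 0.45, then snaps by itself to about 0.83, foot on the sled with 4 to 5 N. Damped 0.12 N m s. Over 15 N on the clamp harms it.
- handle_tip (a point): outer end of the clamp's straight handle, on the handle's axis, 110 mm from the hinge (138 mm above the bench when open); the handle's light grey grip is a round rod of 20 mm diameter over the last 65 mm.
- specimen_cup: steel cup 64 mm wide, 60 mm high, standing near the jig; a bystander, origin under its centre
- resin_jar: amber jar 56 mm wide, 75 mm high, standing beside the jig on the side away from the clamp; a bystander, origin under its centre
- brush: brush lying beside the jig on the side away from the clamp; a bystander
- pick: screwdriver-like pick, 150 mm long, lying beside the jig on the clamp's side; a bystander
- support_block: wooden block 60 x 40 x 30 mm lying left of the jig; a bystander
- vertebra: brown fossil vertebra about 70 mm across lying right of the jig; a bystander
- stop_bore (a point): centre of the stop block's face towards the sled, 11 mm above the plate. A screw with a sprung brass plunger (9 mm diameter) reaches out of it in -x. The free plunger's nose stands 18 to 38 mm out of this face, as the screw happens to be set: not measured, to be found by feel. It gives 4 mm against 0.2 to 0.6 N and is then solid.
There are look-alikes about, which are no part of the job. There is more than one size of the sled; the one meant has the size given above.

How it is judged:
On the way, in this order (a step that is already met when the one before it is completed fails the run):
1. with the clamp still open, the sled is pushed home: it presses on the stop with at least 3.5 N for 0.2 s (contact force between sled and stop above 3.5 N and value of joint clamp_lever below 0.3 rad), for 0.2 s.
2. the clamp is flipped over and its foot presses on the sled (value of joint clamp_lever above 0.7 rad and contact force between clamp and sled above 1 N), for 0.2 s.
At the end, for the whole second after the job is handed in: The sled rests flat between the rails and still touches the stop's sprung plunger (at least 0.1 N); the clamp's lever is past 0.7 rad and its foot presses the sled with at least 1 N; all is at rest (all of step 2 and contact force between sled and stop above 0.1 N and angle between sled's own z axis and vertical below 0.05 rad and linear speed of sled below 0.02 m/s).
It fails at once if the bone is jolted: more than 18 N between sled and stop (contact force between sled and stop above 18 N).
It fails at once if the sled is pushed with more than 25 N (contact force between the arm and sled above 25 N).
It fails at once if the clamp is pushed with more than 15 N (contact force between the arm and clamp above 15 N).
It fails at once if a bystander is moved by more than 20 mm (distance of any of specimen_cup, resin_jar, brush, pick, support_block, vertebra from where it was at the start of the episode above 0.02 m).
It also fails if it takes over 64 s, if anything falls off the work surface, if the arm or the gripper's body presses on something with over 40 N, if the wrist force passes 120 N, or if a joint passes its speed limit or range.

## Working session

There is one attempt and no reset: what is moved stays moved. The work goes in short steps, Python scripts to look and compute and a tool call to move; the robot and the scene stay as the last step left them, time stands still between calls to the robot, and variables do not carry over. Pictures are saved under pics/ and viewed, at most 10 in all, crops included, and the job is handed in when it is done.

Besides the shell and the picture viewer there is one more tool, called after "Call:" by a JSON object that holds its "method" and its "body", one argument or row to a line. apply_moves: Moves the arm, as the interface text tells. Its arguments: {"type":"object","properties":{"plan":{"type":"array"}},"required":["plan"]}

```bash
mkdir -p pics; python3 - <<'E'
from station import r
import cv2,numpy as np
for n in ["scene","side"]:
    s=r.snapshot(n); cv2.imwrite(f"pics/{n}0.png",s["pixels"][:,:,::-1]); np.savez(f"{n}0.npz",**s)
    print(n,s["intrinsics"].tolist(),(-s["R"].T@s["t"]).round(3), s["R"].round(3).tolist())
st=r.read_state(); print(st, r.nose_length)
E
```

```text
scene [[486.17033595462584, 0.0, 312.56022977957025], [0.0, 486.17033595462584, 199.95036421306412], [0.0, 0.0, 1.0]] [1.449 0.181 0.947] [[-0.195, 0.981, -0.018], [0.661, 0.117, -0.741], [-0.724, -0.156, -0.672]]
side [[398.2635745659687, 0.0, 316.84791828800235], [0.0, 398.2635745659687, 194.2039054534869], [0.0, 0.0, 1.0]] [0.1   0.588 0.782] [[-0.82, -0.573, 0.004], [-0.386, 0.547, -0.743], [0.423, -0.61, -0.669]]
{'clock': 0.1, 'joint_positions': array([ 1.24681056,  0.53707485, -0.00443111,  1.53871969,  0.00264307,
        1.06731865, -0.07119774]), 'dq': array([-0.00153502, -0.00040696,  0.00035646, -0.00291719,  0.00034081,
       -0.00017477, -0.00112543]), 'joint_torque': array([ 2.37736203e-03, -5.72082102e+01,  9.93879810e-01, -2.52229661e+01,
       -5.61210641e-02,  1.35204158e-02,  2.05378234e-05]), 'eef_pos': array([ 0.1656362 , -0.62825005,  0.40395797]), 'ee_rot': array([-3.14008497e+00,  1.53740980e-04,  2.57874082e-01]), 'wrist_force': array([ 0.37949024, -0.21725786, -0.22967135]), 'ft_torque': array([0.00689329, 0.03004896, 0.03581284]), 'finger_force': 0.0, 'gripper_width': 0.08797833007402162} 0.166
```

View pics/scene0.png

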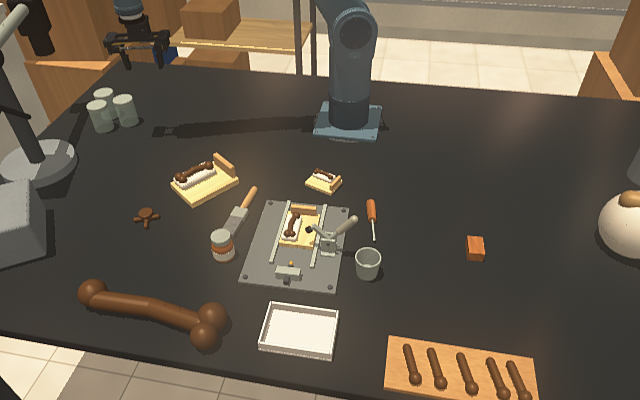

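View pics/side0.png

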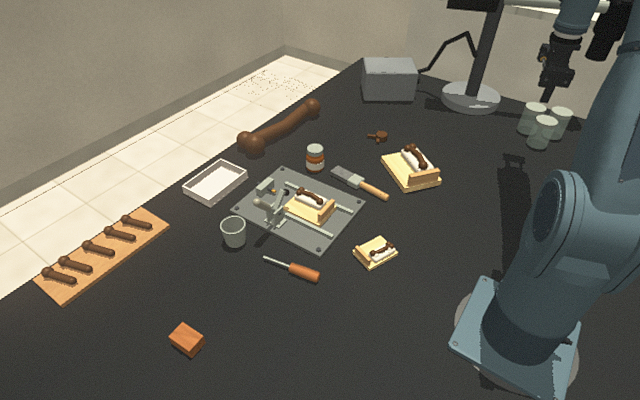

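The scene picture shows the grey jig at about (296,245), with its sled at (300,225), the clamp at (330,237) and the stop at (288,272). The cup is at (368,263), the pick at (372,218), the jar at (222,245) and the brush at (242,210). The two look-alike sleds, at (205,180) and (323,181), lie off the rails. Next I measure the jig.

```bash
cat > h.py <<'E'
import cv2,numpy as np
def ray(s,uv,z):
    uv=np.atleast_2d(np.float64(uv)); K,R,t=s["intrinsics"],s["R"],s["t"]
    d=np.c_[uv,np.ones(len(uv))]@np.linalg.inv(K).T@R; c=-R.T@t
    return c+d*((z-c[2])/d[:,2])[:,None]
def tri(sa,a,sb,b):
    P=[s["intrinsics"]@np.c_[s["R"],s["t"]] for s in(sa,sb)]
    X=cv2.triangulatePoints(*P,np.float64(a).reshape(2,1),np.float64(b).reshape(2,1)); return (X[:3]/X[3]).ravel()
def proj(s,X):
    q=(s["R"]@np.asarray(X).T).T+s["t"]; q=q@s["intrinsics"].T; return q[:,:2]/q[:,2:]
E
python3 - <<'E'
from h import *
for n,seed in(("scene",(260,270)),("side",(300,235))):
    s=dict(np.load(n+"0.npz")); im=s["pixels"]; hsv=cv2.cvtColor(im,cv2.COLOR_RGB2HSV)
    g=(im.min(2)>65).astype(np.uint8)
    g=cv2.morphologyEx(g,cv2.MORPH_OPEN,np.ones((2,2)))
    k,l,_,_=cv2.connectedComponentsWithStats(g); m=(l==l[seed[1],seed[0]]).astype(np.uint8)
    m=cv2.morphologyEx(m,cv2.MORPH_CLOSE,np.ones((5,5)))
    c=max(cv2.findContours(m,0,2)[0],key=cv2.contourArea)[:,0]
    print(n,im[seed[1],seed[0]],cv2.contourArea(c),cv2.boundingRect(c))
    p=ray(s,c,.012)[:,:2]
    rr=cv2.minAreaRect((p*1000).astype(np.float32)); print(rr)
    h=cv2.approxPolyDP(cv2.convexHull(c),4,True)[:,0]; print(h.tolist(),ray(s,h,.012)[:,:2].round(4).tolist())
a,b=[dict(np.load(n+"0.npz"))["pixels"] for n in("scene","side")]
A=cv2.resize(a[190:300,230:390],None,fx=5,fy=5,interpolation=3)[:, :, ::-1]; B=cv2.resize(b[155:260,210:370],None,fx=5,fy=5,interpolation=3)[:,:,::-1]
cv2.imwrite("pics/za.png",A);cv2.imwrite("pics/zb.png",B)
E
```

```text
scene [146 141 126] 13662.0 (171, 154, 188, 154)
((559.5274658203125, -181.45498657226562), (644.3070068359375, 378.2886962890625), 68.24897003173828)
[[174, 178], [218, 154], [348, 208], [358, 222], [329, 307], [250, 293], [238, 286], [214, 258], [172, 188]] [[0.4159, -0.471], [0.277, -0.3793], [0.4554, 0.0679], [0.5058, 0.1026], [0.7933, 0.0721], [0.7881, -0.1189], [0.7734, -0.1533], [0.6993, -0.2409], [0.4609, -0.4581]]
side [146 146 135] 7174.0 (220, 166, 147, 92)
((603.0926513671875, 2.2658538818359375), (312.7511901855469, 340.61187744140625), 1.5627365112304688)
[[220, 226], [258, 182], [281, 166], [366, 201], [321, 257], [232, 248]] [[0.724, 0.1365], [0.7612, -0.0578], [0.7537, -0.1579], [0.456, -0.1711], [0.446, 0.0687], [0.6449, 0.1734]]
```

View pics/za.png

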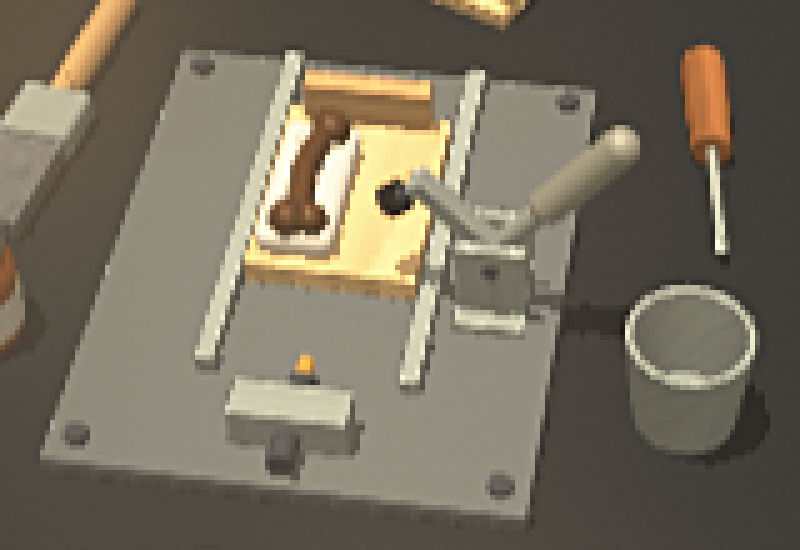

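View pics/zb.png

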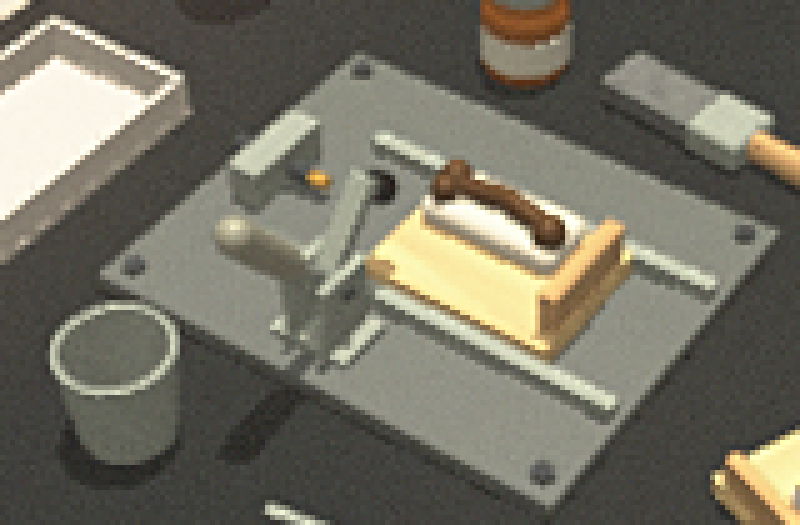

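```bash
python3 - <<'E'
from h import *
a=dict(np.load("scene0.npz"));b=dict(np.load("side0.npz"))
A=lambda u,v:(230+u/5-.4,190+v/5-.4); B=lambda u,v:(210+u/5-.4,155+v/5-.4)
# corners order: (-x,-y),(-x,+y),(+x,+y),(+x,-y)
ca=[A(181,50),A(596,92),A(527,511),A(41,455)]; cb=[B(778,233),B(552,500),B(103,275),B(360,52)]
M=np.array([[-.15,-.12],[-.15,.12],[.15,.12],[.15,-.12]])
for s,c in((a,ca),(b,cb)):
    p=ray(s,c,.012)[:,:2]; print(p.round(4).tolist(), np.linalg.norm(p-np.roll(p,-1,0),axis=1).round(3))
    m=p.mean(0); H=M.T@(p-m); U,_,V=np.linalg.svd(H); R=(U@V).T; print("centre",m.round(4),"yaw",np.arctan2(R[1,0],R[0,0]).round(4))
p=(ray(a,ca,.012)+ray(b,cb,.012))[:,:2]/2; m=p.mean(0); U,_,V=np.linalg.svd(M.T@(p-m)); R=(U@V).T
yaw=np.arctan2(R[1,0],R[0,0]); print("avg",m,yaw)
f=lambda X:np.r_[R.T@(np.asarray(X)[:2]-m),X[2]].round(4)
def sh(n,X): print(n,f(X),np.round(X,4))
tip=tri(a,A(627,142),b,B(228,235)); sh("tip",tip)
sh("tip expected", np.r_[m+R@[.015,.085+.11*np.sin(.65)],.05+.11*np.cos(.65)])
sh("near edge L sled bottom(side)",ray(b,B(630,268),.012)[0]); sh("near R",ray(b,B(548,357),.012)[0])
sh("block top near (side)",ray(b,B(610,225),.055)[0]); sh("blk",ray(b,B(540,300),.055)[0])
sh("blk top far edge (scene)",ray(a,A(304,72),.055)[0]); sh("blk",ray(a,A(432,82),.055)[0])
sh("sled far top edge(scene)",ray(a,A(245,265),.027)[0]);sh("..",ray(a,A(416,283),.027)[0])
sh("plunger tip",ray(a,A(306,360),.023)[0]); sh("plunger tip side",ray(b,B(328,180),.023)[0])
for s,q in((a,A(690,340)),(b,B(115,340))): sh("cup top",ray(s,q,.06)[0])
sh("pick",ray(a,A(705,100),.012)[0]);sh("picktip",ray(a,A(720,250),.005)[0])
E
```

```text
[[0.4618, -0.1694], [0.455, 0.0701], [0.7482, 0.0788], [0.7578, -0.1588]] [0.24  0.293 0.238 0.296]
centre [ 0.6057 -0.0448] yaw 0.0332
[[0.4574, -0.169], [0.4523, 0.0639], [0.7458, 0.0758], [0.7553, -0.1629]] [0.233 0.294 0.239 0.298]
centre [ 0.6027 -0.0481] yaw 0.0305
avg [ 0.60420365 -0.04644938] 0.03188716653746241
tip [0.0155 0.1493 0.1329] [0.6149 0.1033 0.1329]
tip expected [0.015  0.1516 0.1376] [0.6144 0.1055 0.1376]
near edge L sled bottom(side) [-0.0953 -0.0473  0.012 ] [ 0.5105 -0.0968  0.012 ]
near R [-0.094   0.0348  0.012 ] [ 0.5091 -0.0147  0.012 ]
block top near (side) [-0.0908 -0.0309  0.055 ] [ 0.5144 -0.0802  0.055 ]
blk [-0.0905  0.0375  0.055 ] [ 0.5126 -0.0119  0.055 ]
blk top far edge (scene) [-0.0926 -0.0333  0.055 ] [ 0.5127 -0.0827  0.055 ]
blk [-0.0947  0.0367  0.055 ] [ 0.5083 -0.0128  0.055 ]
sled far top edge(scene) [ 0.0261 -0.0419  0.027 ] [ 0.6316 -0.0875  0.027 ]
.. [0.0255 0.0473 0.027 ] [0.6282 0.0016 0.027 ]
plunger tip [0.0808 0.0009 0.023 ] [ 0.685 -0.043  0.023]
plunger tip side [ 0.0818 -0.0043  0.023 ] [ 0.6861 -0.0481  0.023 ]
cup top [0.0722 0.1888 0.06  ] [0.6703 0.1445 0.06  ]
cup top [0.0694 0.1825 0.06  ] [0.6677 0.1381 0.06  ]
pick [-0.1477  0.1822  0.012 ] [0.4508 0.1309 0.012 ]
picktip [-0.041   0.1986  0.005 ] [0.5569 0.1508 0.005 ]
```

The two views agree: fixture centre (0.604, -0.046), yaw 0.032. The sled's near face is at fixture x = -0.094 and the plunger nose at about +0.081, so roughly 55 mm to contact. I move above the spot behind the push face with the fingers closed.

Call:
{"method": "apply_moves", "body": {
  "plan": [
    [[20,-25,0,2,0],[55,-60,0,4,0],[95,-100,0,6,0],[135,-145,0,8,0],[175,-190,0,10,0],[215,-235,0,12,0],[255,-275,10,13,0],[290,-315,20,13,0]]
  ]
}}

```text
clock: 1.1
eef_pos: [0.3665, -0.2481, 0.3846]
ee_rot: [3.141, -0.001, 0.031]
wrist_force: [1.4, -0.5, 0.6]
gripper_width: 0.0102
finger_force: 0.0
```

```bash
python3 - <<'E'
from station import r
s=r.read_state(); print(s["eef_pos"],s["ee_rot"],s["wrist_force"],s["gripper_width"])
E
```

```text
[ 0.36653498 -0.24810796  0.3845891 ] [ 3.14127229e+00 -5.95989271e-04  3.12446086e-02] [ 1.35702734 -0.48965232  0.59267154] 0.010178061824733879
```

Call:
{"method": "apply_moves", "body": {
  "plan": [
    [[30,-45,10,0,0],[60,-95,30,0,0],[90,-150,55,0,0],[110,-185,80,0,0],[115,-195,100,0,0],[115,-195,105,0,0],[115,-195,105,0,0]]
  ]
}}

```text
clock: 1.98
eef_pos: [0.4744, -0.0524, 0.2797]
ee_rot: [3.141, 0.001, 0.03]
wrist_force: [0.4, -1.2, -0.3]
gripper_width: 0.0005
finger_force: 0.0
```

```bash
python3 - <<'E'
from station import r
import cv2
s=r.read_state(); print(s["eef_pos"],s["ee_rot"],s["wrist_force"],s["gripper_width"])
x=r.snapshot("side")["pixels"][100:290,180:430,::-1]; cv2.imwrite("pics/s1.png",cv2.resize(x,None,fx=3,fy=3))
E
```

```text
[ 0.47435136 -0.05241469  0.2797075 ] [3.14109827e+00 9.03978117e-04 2.98214433e-02] [ 0.36141131 -1.17226178 -0.30506552] 0.0005081592233085787
```

View pics/s1.png

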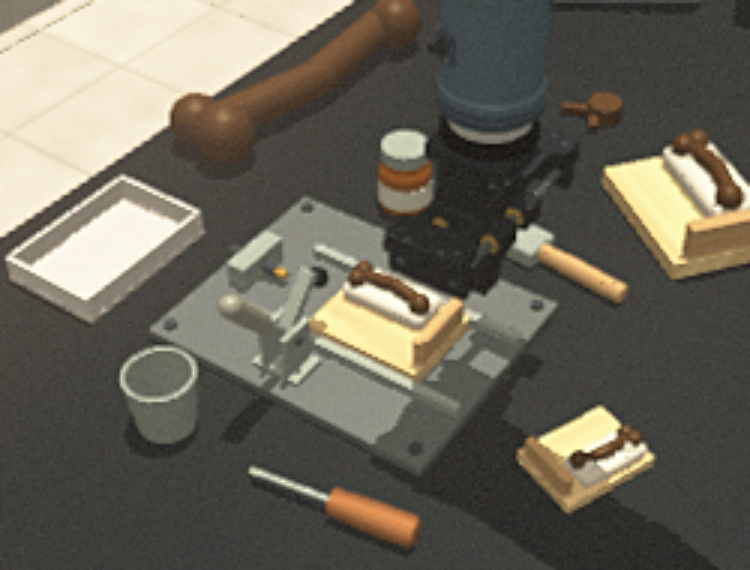

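The fingertips, at about (475,285) in the crop, hang behind the sled's end block at (440,330), and the clamp and bystanders are clear. I descend 80 mm and creep forward.

Call:
{"method": "apply_moves", "body": {
  "plan": [
    [[0,0,20,0,0],[0,0,45,0,0],[0,0,65,0,0],[0,0,78,0,0],[0,0,80,0,0],[0,0,80,0,0],[0,0,80,0,0]]
  ]
}}

```text
clock: 2.9
eef_pos: [0.4751, -0.0516, 0.2004]
ee_rot: [3.141, -0.001, 0.031]
wrist_force: [0.2, -0.1, -0.7]
gripper_width: 0.0003
finger_force: 0.0
```

Call:
{"method": "apply_moves", "body": {
  "plan": [
    [[2,0,0,0,0],[5,0,0,0,0],[7.5,0,0,0,0],[10,0,0,0,0],[12,0,0,0,0],[14,0,0,0,0],[16,0,0,0,0]]
  ]
}}

```text
clock: 3.78
eef_pos: [0.4908, -0.051, 0.1997]
ee_rot: [-3.142, 0.0, 0.031]
wrist_force: [-0.6, 1.5, -0.1]
gripper_width: 0.0002
finger_force: 0.0
```

Call:
{"method": "apply_moves", "body": {
  "plan": [
    [[2,0,0,0,0],[4,0,0,0,0],[6,0,0,0,0],[8,0,0,0,0],[10,0,0,0,0],[12,0,0,0,0],[14,0,0,0,0]]
  ]
}}

```text
clock: 4.65
eef_pos: [0.5048, -0.0505, 0.1996]
ee_rot: [-3.142, 0.0, 0.031]
wrist_force: [-1.1, -0.6, -0.9]
gripper_width: 0.0002
finger_force: 0.5
```

Call:
{"method": "apply_moves", "body": {
  "plan": [
    [[2,0,0,0,0],[4,0,0,0,0],[6,0,0,0,0],[8,0,0,0,0],[10,0,0,0,0],[12,0,0,0,0],[14,0,0,0,0]]
  ]
}}

```text
clock: 5.52
eef_pos: [0.5188, -0.0501, 0.1997]
ee_rot: [-3.142, 0.0, 0.031]
wrist_force: [-1.3, -0.2, -0.9]
gripper_width: 0.0001
finger_force: 0.5
```

Call:
{"method": "apply_moves", "body": {
  "plan": [
    [[2,0,0,0,0],[4,0,0,0,0],[6,0,0,0,0],[8,0,0,0,0],[10,0,0,0,0],[12,0,0,0,0],[14,0,0,0,0]]
  ]
}}

```text
clock: 6.4
eef_pos: [0.5328, -0.0497, 0.1997]
ee_rot: [-3.142, -0.0, 0.031]
wrist_force: [-1.8, -0.2, -0.8]
gripper_width: 0.0002
finger_force: 0.5
```

Call:
{"method": "apply_moves", "body": {
  "plan": [
    [[1.5,0,0,0,0],[3,0,0,0,0],[4.5,0,0,0,0],[6,0,0,0,0],[7,0,0,0,0],[8,0,0,0,0]]
  ]
}}

```text
clock: 7.15
eef_pos: [0.5408, -0.0495, 0.1997]
ee_rot: [3.142, 0.0, 0.031]
wrist_force: [-0.9, 0.2, 0.3]
gripper_width: 0.0004
finger_force: 0.6
```

```bash
python3 - <<'E'
from station import r
import cv2,numpy as np
s=r.read_state(); print(s["eef_pos"],s["wrist_force"])
a=r.snapshot("scene"); b=r.snapshot("side")
x=cv2.resize(a["pixels"][190:300,230:390,::-1],None,fx=4,fy=4,interpolation=3); y=cv2.resize(b["pixels"][155:215,210:370,::-1],None,fx=4,fy=4,interpolation=3)[:160]
cv2.imwrite("pics/c2.png",np.vstack([x,y]))
E
```

```text
[ 0.54075759 -0.04947794  0.19972611] [-0.93808568  0.17577054  0.28227578]
```

View pics/c2.png

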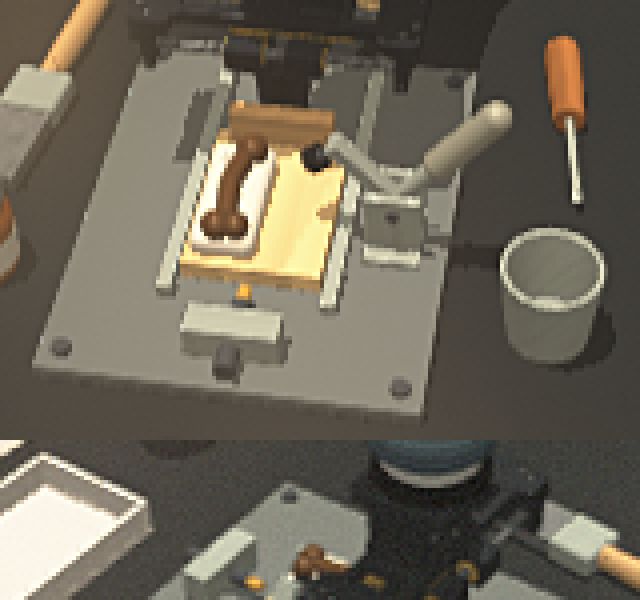

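The scene crop shows the sled moving straight with its far edge at about (255,275). The plunger nose is just ahead at (245,290), and the clamp is still open. I creep on in small steps.

Call:
{"method": "apply_moves", "body": {
  "plan": [
    [[1,0,0,0,0],[2,0,0,0,0],[3,0,0,0,0],[4,0,0,0,0]]
  ]
}}

```text
clock: 7.75
eef_pos: [0.5448, -0.0494, 0.1997]
ee_rot: [3.142, 0.0, 0.031]
wrist_force: [-1.3, -0.0, 1.1]
gripper_width: 0.0004
finger_force: 0.7
```

Call:
{"method": "apply_moves", "body": {
  "plan": [
    [[0.7,0,0,0,0],[1.4,0,0,0,0],[2,0,0,0,0]]
  ]
}}

```text
clock: 8.12
eef_pos: [0.5467, -0.0493, 0.1997]
ee_rot: [3.142, 0.0, 0.031]
wrist_force: [-1.3, -0.2, 0.4]
gripper_width: 0.0003
finger_force: 0.7
```

Call:
{"method": "apply_moves", "body": {
  "plan": [
    [[0.5,0,0,0,0],[1,0,0,0,0],[1.5,0,0,0,0]]
  ]
}}

```text
clock: 8.5
eef_pos: [0.5482, -0.0492, 0.1997]
ee_rot: [3.142, 0.0, 0.031]
wrist_force: [-1.6, -0.1, 0.2]
gripper_width: 0.0004
finger_force: 0.7
```

```bash
python3 - <<'E'
from station import r
from h import *
a=r.snapshot("scene"); im=a["pixels"]; 
x=cv2.resize(im[240:290,260:330,::-1],None,fx=8,fy=8,interpolation=3); cv2.imwrite("pics/c3.png",x)
E
```

```text
(no output)
```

View pics/c3.png

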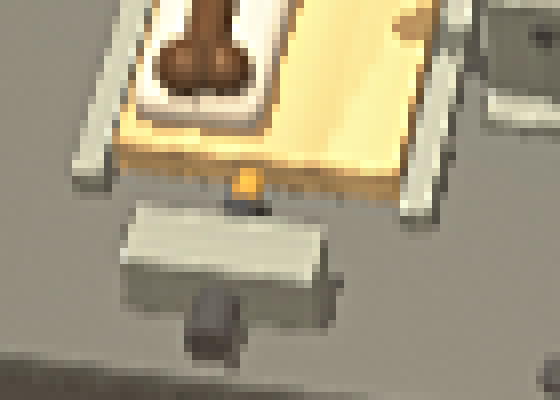

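The close crop shows the brass nose at (248,185) at the sled's far edge, at contact or within a few mm of it. I go on by feel.

Call:
{"method": "apply_moves", "body": {
  "plan": [
    [[0.5,0,0,0,0],[1,0,0,0,0],[1.5,0,0,0,0]]
  ]
}}

```text
clock: 8.93
eef_pos: [0.5497, -0.0492, 0.1997]
ee_rot: [3.142, 0.0, 0.031]
wrist_force: [-1.9, -0.1, -0.1]
gripper_width: 0.0004
finger_force: 0.7
```

Call:
{"method": "apply_moves", "body": {
  "plan": [
    [[0.4,0,0,0,0],[0.8,0,0,0,0]]
  ]
}}

```text
clock: 9.18
eef_pos: [0.5505, -0.0492, 0.1997]
ee_rot: [-3.142, 0.0, 0.031]
wrist_force: [-1.4, -0.1, 0.5]
gripper_width: 0.0001
finger_force: 0.6
```

Call:
{"method": "apply_moves", "body": {
  "plan": [
    [[0.4,0,0,0,0],[0.8,0,0,0,0]]
  ]
}}

```text
clock: 9.43
eef_pos: [0.5513, -0.0491, 0.1997]
ee_rot: [3.142, 0.0, 0.031]
wrist_force: [-0.9, 0.3, 0.1]
gripper_width: 0.0003
finger_force: 0.6
```

Call:
{"method": "apply_moves", "body": {
  "plan": [
    [[0.4,0,0,0,0],[0.8,0,0,0,0],[1.2,0,0,0,0]]
  ]
}}

```text
clock: 9.8
eef_pos: [0.5525, -0.0491, 0.1997]
ee_rot: [-3.142, 0.0, 0.031]
wrist_force: [-1.7, 0.3, 0.0]
gripper_width: 0.0001
finger_force: 0.6
```

Call:
{"method": "apply_moves", "body": {
  "plan": [
    [[0.4,0,0,0,0],[0.8,0,0,0,0],[0.8,0,0,0,0]]
  ]
}}

```text
clock: 10.18
eef_pos: [0.5534, -0.0491, 0.1997]
ee_rot: [-3.142, -0.0, 0.031]
wrist_force: [-1.0, -0.3, 0.4]
gripper_width: 0.0007
finger_force: 0.4
```

Call:
{"method": "apply_moves", "body": {
  "plan": [
    [[0.4,0,0,0,0],[0.8,0,0,0,0],[0.8,0,0,0,0]]
  ]
}}

```text
clock: 10.55
eef_pos: [0.5541, -0.0491, 0.1997]
ee_rot: [-3.142, 0.0, 0.031]
wrist_force: [-0.7, 0.7, 0.3]
gripper_width: 0.0005
finger_force: 0.6
```

Call:
{"method": "apply_moves", "body": {
  "plan": [
    [[0.4,0,0,0,0],[0.8,0,0,0,0],[0.8,0,0,0,0]]
  ]
}}

```text
clock: 10.92
eef_pos: [0.5549, -0.0491, 0.1997]
ee_rot: [3.142, -0.0, 0.031]
wrist_force: [-1.3, 0.1, 0.8]
gripper_width: 0.0004
finger_force: 0.7
```

Call:
{"method": "apply_moves", "body": {
  "plan": [
    [[0.4,0,0,0,0],[0.8,0,0,0,0],[0.8,0,0,0,0]]
  ]
}}

```text
clock: 11.3
eef_pos: [0.5557, -0.049, 0.1997]
ee_rot: [3.142, -0.0, 0.031]
wrist_force: [-1.8, -1.1, 0.2]
gripper_width: 0.0006
finger_force: 0.7
```

Call:
{"method": "apply_moves", "body": {
  "plan": [
    [[0.4,0,0,0,0],[0.8,0,0,0,0],[0.8,0,0,0,0]]
  ]
}}

```text
clock: 11.68
eef_pos: [0.5565, -0.049, 0.1997]
ee_rot: [-3.142, -0.0, 0.031]
wrist_force: [-2.0, -0.4, 0.7]
gripper_width: 0.0008
finger_force: 0.7
```

```bash
python3 - <<'E'
from station import r
from h import *
f=[r.snapshot("scene") for _ in range(3)]
s=r.read_state(); print(s["eef_pos"],s["wrist_force"])
im=f[0]["pixels"]; cv2.imwrite("pics/c4.png",cv2.resize(im[240:290,260:330,::-1],None,fx=8,fy=8,interpolation=3))
E
```

```text
[ 0.55650509 -0.04899578  0.19967416] [-1.60118946 -1.18813685  0.17025641]
```

View pics/c4.png

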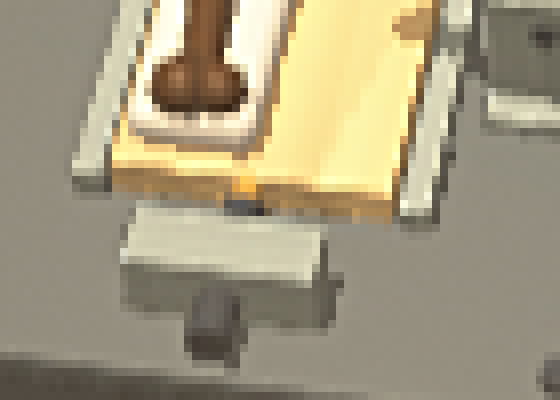

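The sled's edge now covers most of the brass: it shows only at (248,187), against 165–200 before. It isn't solid yet, so I carry on.

Call:
{"method": "apply_moves", "body": {
  "plan": [
    [[0.4,0,0,0,0],[0.8,0,0,0,0],[0.8,0,0,0,0]]
  ]
}}

```text
clock: 12.2
eef_pos: [0.5573, -0.049, 0.1997]
ee_rot: [-3.142, -0.0, 0.031]
wrist_force: [-1.7, -0.6, 0.1]
gripper_width: 0.0006
finger_force: 0.8
```

Call:
{"method": "apply_moves", "body": {
  "plan": [
    [[0.4,0,0,0,0],[0.8,0,0,0,0],[0.8,0,0,0,0]]
  ]
}}

```text
clock: 12.58
eef_pos: [0.5581, -0.0489, 0.1997]
ee_rot: [-3.142, 0.0, 0.031]
wrist_force: [-1.9, -0.3, 0.7]
gripper_width: 0.0006
finger_force: 0.9
```

Call:
{"method": "apply_moves", "body": {
  "plan": [
    [[0.4,0,0,0,0],[0.8,0,0,0,0],[0.8,0,0,0,0]]
  ]
}}

```text
clock: 12.95
eef_pos: [0.5585, -0.0489, 0.1996]
ee_rot: [3.142, 0.001, 0.031]
wrist_force: [-4.0, -0.6, 2.7]
gripper_width: 0.0004
finger_force: 2.4
```

Call:
{"method": "apply_moves", "body": {
  "plan": [
    [[0.2,0,0,0,0],[0.4,0,0,0,0],[0.4,0,0,0,0]]
  ]
}}

```text
clock: 13.32
eef_pos: [0.5587, -0.0489, 0.1995]
ee_rot: [3.142, 0.002, 0.031]
wrist_force: [-5.6, 0.2, 3.0]
gripper_width: 0.0008
finger_force: 2.8
```

Call:
{"method": "apply_moves", "body": {
  "plan": [
    [[0.2,0,0,0,0],[0.4,0,0,0,0],[0.4,0,0,0,0]]
  ]
}}

```text
clock: 13.7
eef_pos: [0.5588, -0.0489, 0.1994]
ee_rot: [3.141, 0.002, 0.031]
wrist_force: [-6.5, 0.3, 2.7]
gripper_width: 0.0001
finger_force: 3.2
```

Call:
{"method": "apply_moves", "body": {
  "plan": [
    [[0.2,0,0,0,0],[0.4,0,0,0,0],[0.4,0,0,0,0],[0.4,0,0,0,0],[0.4,0,0,0,0],[0.4,0,0,0,0]]
  ]
}}

```text
clock: 14.45
eef_pos: [0.559, -0.049, 0.1994]
ee_rot: [3.141, 0.003, 0.031]
wrist_force: [-7.5, 0.5, 4.3]
gripper_width: 0.0004
finger_force: 3.6
```

Call:
{"method": "apply_moves", "body": {
  "plan": [
    [[0.3,0,0,0,0],[0.6,0,0,0,0],[0.9,0,0,0,0],[0.9,0,0,0,0]]
  ]
}}

```text
clock: 14.95
eef_pos: [0.5594, -0.0489, 0.1992]
ee_rot: [3.141, 0.005, 0.031]
wrist_force: [-9.3, -0.5, 4.3]
gripper_width: 0.0006
finger_force: 4.4
```

Call:
{"method": "apply_moves", "body": {
  "plan": [
    [[0.2,0,0,0,0],[0.3,0,0,0,0],[0.3,0,0,0,0],[0.3,0,0,0,0],[0.3,0,0,0,0],[0.3,0,0,0,0],[0.3,0,0,0,0]]
  ]
}}

```text
clock: 15.82
eef_pos: [0.5595, -0.0489, 0.1992]
ee_rot: [3.141, 0.005, 0.031]
wrist_force: [-9.7, -0.2, 4.9]
gripper_width: 0.0006
finger_force: 4.7
```

The stop is solid at TCP x ≈ 0.5585 and has been held at about 8 N or more beyond friction for over a second. I back off gently, lift, and go round to the handle's outer side.

Call:
{"method": "apply_moves", "body": {
  "plan": [
    [[-1.5,0,0,0,0],[-3,0,0,0,0],[-6,0,0,0,0],[-12,0,0,0,0],[-22,0,0,0,0],[-32,0,-10,0,0],[-32,0,-35,0,0],[-32,0,-75,0,0]]
  ]
}}

```text
clock: 16.82
eef_pos: [0.5282, -0.0498, 0.2753]
ee_rot: [-3.142, 0.002, 0.031]
wrist_force: [0.2, -0.4, 0.6]
gripper_width: 0.0006
finger_force: 0.0
```

Call:
{"method": "apply_moves", "body": {
  "plan": [
    [[0,-5,-40,0,0],[15,-30,-80,0,0],[35,-70,-110,0,0],[60,-115,-125,0,0],[80,-160,-125,0,0],[89,-190,-125,0,0],[89,-196,-120,0,0],[89,-196,-115,0,0]]
  ]
}}

```text
clock: 17.82
eef_pos: [0.6116, 0.1478, 0.3893]
ee_rot: [3.141, 0.001, 0.031]
wrist_force: [-0.7, -0.7, 0.1]
gripper_width: 0.0004
finger_force: 0.0
```

```bash
python3 - <<'E'
from station import r
from h import *
a=r.snapshot("scene"); b=r.snapshot("side")
s=r.read_state(); print(s["eef_pos"],s["ee_rot"],s["wrist_force"])
x=cv2.resize(a["pixels"][170:300,230:400,::-1],None,fx=3,fy=3,interpolation=3); y=cv2.resize(b["pixels"][100:260,200:370,::-1],None,fx=3,fy=3,interpolation=3)
cv2.imwrite("pics/c5.png",cv2.hconcat([x[:390],y[:390]])[:, :800] if 0 else cv2.resize(cv2.hconcat([x,y[:390]]),(800,306)))
E
```

```text
[0.61176398 0.14659405 0.38883487] [3.13976677e+00 1.67185009e-03 2.86819645e-02] [-0.39088199  0.08892371 -0.32608156]
```

View pics/c5.png

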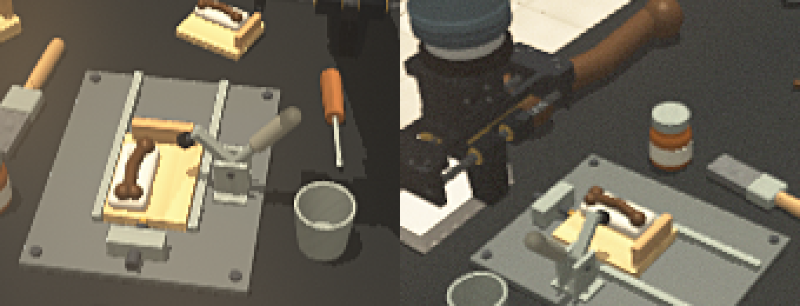

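The sled is at home touching the plunger at (138,232), the clamp is still open, and the arm is above and outside the handle. I descend beside the grip.

Call:
{"method": "apply_moves", "body": {
  "plan": [
    [[0,0,30,0,0],[0,0,60,0,0],[0,0,85,0,0],[0,0,100,0,0],[0,0,108,0,0],[0,0,108,0,0]]
  ]
}}

```text
clock: 18.68
eef_pos: [0.6123, 0.1485, 0.2818]
ee_rot: [3.141, -0.0, 0.031]
wrist_force: [-0.2, -0.2, 0.9]
gripper_width: 0.0008
finger_force: 0.0
```

Call:
{"method": "apply_moves", "body": {
  "plan": [
    [[0,2,0,0,0],[0,4,0,0,0],[0,6,0,0,0],[0,8,0,0,0],[0,10,0,0,0],[0,12,0,0,0]]
  ]
}}

```text
clock: 19.42
eef_pos: [0.6126, 0.1367, 0.2817]
ee_rot: [3.142, 0.0, 0.031]
wrist_force: [0.5, -0.5, -0.6]
gripper_width: 0.0008
finger_force: 0.0
```

Call:
{"method": "apply_moves", "body": {
  "plan": [
    [[0,1.5,0,0,0],[0,3,0,0,0],[0,4.5,0,0,0],[0,6,0,0,0]]
  ]
}}

```text
clock: 19.92
eef_pos: [0.6127, 0.1308, 0.2817]
ee_rot: [-3.142, 0.0, 0.031]
wrist_force: [-1.2, -0.1, -0.2]
gripper_width: 0.0004
finger_force: 0.0
```

Call:
{"method": "apply_moves", "body": {
  "plan": [
    [[0,1.5,0,0,0],[0,3,0,0,0],[0,4.5,0,0,0],[0,6,0,0,0]]
  ]
}}

```text
clock: 20.42
eef_pos: [0.6129, 0.1247, 0.2817]
ee_rot: [-3.142, 0.0, 0.031]
wrist_force: [0.4, 0.9, -0.1]
gripper_width: 0.0002
finger_force: 0.0
```

Call:
{"method": "apply_moves", "body": {
  "plan": [
    [[0,1.5,0,0,0],[0,3,0,0,0],[0,4.5,0,0,0],[0,6,0,0,0]]
  ]
}}

```text
clock: 20.92
eef_pos: [0.613, 0.1215, 0.2824]
ee_rot: [-3.138, -0.001, 0.033]
wrist_force: [-2.1, 8.1, 5.5]
gripper_width: 0.0003
finger_force: 4.3
```

Call:
{"method": "apply_moves", "body": {
  "plan": [
    [[0,1.5,0,0,0],[0,3,0,0,0],[0,4.5,0,0,0],[0,6,0,0,0]]
  ]
}}

```text
clock: 21.42
eef_pos: [0.613, 0.1187, 0.2839]
ee_rot: [-3.133, -0.002, 0.035]
wrist_force: [-5.2, 14.3, 13.6]
gripper_width: 0.0005
finger_force: 7.8
```

The force on the tool has an upward part, because the handle tip rises as it turns and rubs on the finger. I back off, then push again following the tip's arc, up as well as in.

Call:
{"method": "apply_moves", "body": {
  "plan": [
    [[0,-3,-2,0,0],[0,-6,-3,0,0],[0,-9,-2,0,0],[0,-12,0,0,0],[0,-12,2,0,0],[0,-12,2,0,0]]
  ]
}}

```text
clock: 22.18
eef_pos: [0.613, 0.124, 0.2793]
ee_rot: [3.141, 0.001, 0.03]
wrist_force: [0.4, -0.4, 0.8]
gripper_width: 0.0008
finger_force: 0.0
```

```bash
python3 - <<'E'
from station import r
from h import *
a=r.snapshot("scene"); b=r.snapshot("side")
s=r.read_state(); print(s["eef_pos"],s["ee_rot"],s["wrist_force"])
x=cv2.resize(a["pixels"][150:280,270:400,::-1],None,fx=3,fy=3,interpolation=3); y=cv2.resize(b["pixels"][120:250,200:330,::-1],None,fx=3,fy=3,interpolation=3)
cv2.imwrite("pics/c6.png",cv2.hconcat([x,y]))
E
```

```text
[0.61304099 0.12431089 0.27960119] [3.14103586e+00 1.16439671e-04 3.03144981e-02] [-0.68344191 -0.17728005  0.00856422]
```

View pics/c6.png

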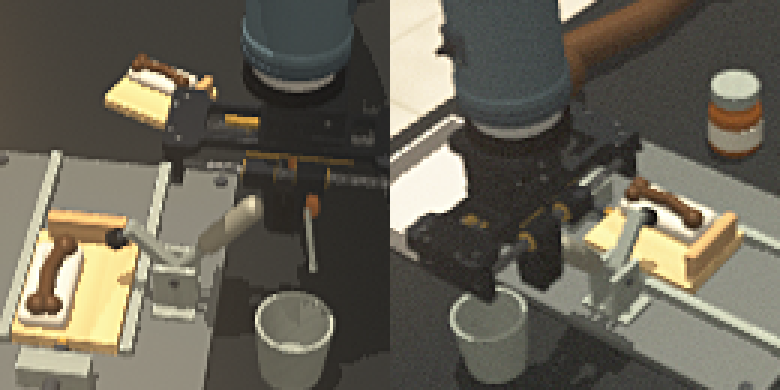

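The lever is back open, the finger sits beside the grip tip at (255,205) left, and the sled is still home. Now I push along the arc.

Call:
{"method": "apply_moves", "body": {
  "plan": [
    [[0,1.5,-1,0,0],[0,3,-2.2,0,0],[0,4.5,-3.4,0,0]]
  ]
}}

```text
clock: 22.65
eef_pos: [0.6129, 0.1212, 0.2833]
ee_rot: [-3.14, -0.0, 0.032]
wrist_force: [-1.3, 4.7, -0.1]
gripper_width: 0.0005
finger_force: 2.1
```

Call:
{"method": "apply_moves", "body": {
  "plan": [
    [[0,1.5,-1.1,0,0],[0,3,-2.2,0,0]]
  ]
}}

```text
clock: 22.9
eef_pos: [0.613, 0.1183, 0.2857]
ee_rot: [-3.14, -0.0, 0.032]
wrist_force: [-1.7, 5.6, 1.4]
gripper_width: 0.0003
finger_force: 2.7
```

Call:
{"method": "apply_moves", "body": {
  "plan": [
    [[0,1.5,-1.2,0,0],[0,3,-2.4,0,0],[0,4.5,-3.5,0,0]]
  ]
}}

```text
clock: 23.28
eef_pos: [0.6132, 0.1135, 0.2892]
ee_rot: [-3.141, -0.0, 0.032]
wrist_force: [-1.2, 4.2, 2.3]
gripper_width: 0.0003
finger_force: 2.5
```

Call:
{"method": "apply_moves", "body": {
  "plan": [
    [[0,1.5,-1,0,0],[0,3,-2,0,0],[0,4.5,-3,0,0]]
  ]
}}

```text
clock: 23.65
eef_pos: [0.6134, 0.1089, 0.2923]
ee_rot: [-3.141, -0.0, 0.031]
wrist_force: [-1.9, 4.8, 1.7]
gripper_width: 0.0002
finger_force: 2.5
```

Call:
{"method": "apply_moves", "body": {
  "plan": [
    [[0,1.5,-0.9,0,0],[0,3,-1.7,0,0],[0,4.5,-2.5,0,0]]
  ]
}}

```text
clock: 24.02
eef_pos: [0.6135, 0.1044, 0.2949]
ee_rot: [-3.141, -0.0, 0.031]
wrist_force: [-2.0, 3.8, 3.7]
gripper_width: 0.0005
finger_force: 2.6
```

Call:
{"method": "apply_moves", "body": {
  "plan": [
    [[0,1.5,-1,0,0],[0,3,-1.9,0,0],[0,4.5,-2.6,0,0]]
  ]
}}

```text
clock: 24.4
eef_pos: [0.614, 0.0993, 0.2973]
ee_rot: [-3.141, -0.001, 0.031]
wrist_force: [-0.8, 4.3, 3.7]
gripper_width: 0.0006
finger_force: 2.1
```

Call:
{"method": "apply_moves", "body": {
  "plan": [
    [[0,1.5,-0.7,0,0],[0,3,-1.4,0,0],[0,4.5,-2,0,0]]
  ]
}}

```text
clock: 24.78
eef_pos: [0.6141, 0.0944, 0.299]
ee_rot: [3.141, -0.001, 0.031]
wrist_force: [0.9, 2.8, 2.4]
gripper_width: 0.0005
finger_force: 1.5
```

Call:
{"method": "apply_moves", "body": {
  "plan": [
    [[0,1.5,-0.6,0,0],[0,3,-1.2,0,0],[0,4.5,-1.7,0,0]]
  ]
}}

```text
clock: 25.15
eef_pos: [0.614, 0.0899, 0.3004]
ee_rot: [3.141, 0.0, 0.031]
wrist_force: [0.7, 2.2, 1.3]
gripper_width: 0.0003
finger_force: 0.9
```

Call:
{"method": "apply_moves", "body": {
  "plan": [
    [[0,1.5,-0.5,0,0],[0,3,-1,0,0],[0,4.5,-1.4,0,0]]
  ]
}}

```text
clock: 25.52
eef_pos: [0.614, 0.0855, 0.3019]
ee_rot: [3.141, 0.001, 0.031]
wrist_force: [-0.4, 1.1, 1.6]
gripper_width: 0.0006
finger_force: 0.6
```

Call:
{"method": "apply_moves", "body": {
  "plan": [
    [[0,1.5,-0.4,0,0],[0,3,-0.8,0,0],[0,4.5,-1,0,0]]
  ]
}}

```text
clock: 25.9
eef_pos: [0.6142, 0.081, 0.3029]
ee_rot: [3.141, 0.0, 0.031]
wrist_force: [0.4, -0.2, 1.2]
gripper_width: 0.0005
finger_force: 0.2
```

Call:
{"method": "apply_moves", "body": {
  "plan": [
    [[0,1.5,-0.3,0,0],[0,3,-0.6,0,0],[0,4.5,-0.8,0,0]]
  ]
}}

```text
clock: 26.28
eef_pos: [0.6144, 0.0766, 0.3037]
ee_rot: [3.141, 0.0, 0.031]
wrist_force: [0.3, -0.0, -0.2]
gripper_width: 0.0002
finger_force: 0.0
```

Call:
{"method": "apply_moves", "body": {
  "plan": [
    [[0,1.5,-0.3,0,0],[0,3,-0.6,0,0],[0,4.5,-0.8,0,0],[0,4.5,-0.8,0,0],[0,4.5,-0.8,0,0]]
  ]
}}

```text
clock: 26.9
eef_pos: [0.6146, 0.0724, 0.3046]
ee_rot: [-3.142, -0.0, 0.031]
wrist_force: [0.4, -1.1, -0.8]
gripper_width: 0.0006
finger_force: 0.0
```

```bash
python3 - <<'E'
from station import r
from h import *
b=r.snapshot("side");a=r.snapshot("scene");np.savez("sideE.npz",**b);np.savez("sceneE.npz",**a)
c,sn=np.cos(.0319),np.sin(.0319)
W=lambda f:np.array([.6042+c*f[0]-sn*f[1],-.0464+sn*f[0]+c*f[1],f[2]])
# compare grip colour at predicted handle midpoints for lever angles
for t in (0,.2,.45,.6,.83,.9):
    ph=.65-t
    X=np.array([W((.015,.085+l*np.sin(ph),.05+l*np.cos(ph))) for l in(.06,.075,.09,.105)])
    for n,s in(("side",b),("scene",a)):
        uv=proj(s,X).round().astype(int); print(t,n,uv[2],[s["pixels"][v,u].tolist() for u,v in uv])
E
```

```text
0 side [258 203] [[105, 106, 96], [136, 138, 125], [145, 147, 133], [141, 141, 128]]
0 scene [351 221] [[143, 139, 125], [45, 41, 36], [67, 64, 58], [45, 42, 38]]
0.2 side [262 197] [[189, 183, 150], [190, 175, 140], [138, 142, 129], [52, 49, 44]]
0.2 scene [344 217] [[144, 139, 126], [143, 139, 126], [32, 28, 25], [42, 40, 37]]
0.45 side [267 190] [[253, 247, 177], [74, 72, 70], [42, 40, 36], [44, 41, 35]]
0.45 scene [336 214] [[144, 139, 126], [144, 140, 125], [146, 142, 126], [41, 39, 34]]
0.6 side [270 186] [[112, 107, 92], [136, 112, 69], [83, 84, 77], [106, 108, 96]]
0.6 scene [330 213] [[147, 143, 131], [144, 139, 126], [142, 138, 124], [143, 139, 124]]
0.83 side [275 182] [[107, 101, 88], [106, 102, 84], [106, 101, 85], [178, 171, 141]]
0.83 scene [322 213] [[111, 104, 85], [111, 104, 86], [110, 102, 85], [130, 120, 99]]
0.9 side [277 181] [[105, 99, 86], [108, 103, 86], [100, 97, 82], [114, 110, 91]]
0.9 scene [319 213] [[103, 96, 79], [106, 98, 81], [99, 92, 75], [139, 135, 120]]
```

The force has dropped to zero, and both views show the grip's colour along the 0.83 rad line, so the clamp has snapped over. I retreat clear.

Call:
{"method": "apply_moves", "body": {
  "plan": [
    [[0,-5,0,0,0],[0,-15,0,0,0],[0,-30,-5,0,0],[0,-40,-25,0,0],[0,-45,-60,0,0],[0,-45,-100,0,0],[0,-45,-110,0,0],[0,-45,-110,0,0]]
  ]
}}

```text
clock: 28.0
eef_pos: [0.6131, 0.118, 0.4148]
ee_rot: [-3.141, -0.001, 0.032]
wrist_force: [-0.2, -0.5, 0.1]
gripper_width: 0.0004
finger_force: 0.0
```

```bash
python3 - <<'E'
from station import r
from h import *
a=r.snapshot("scene");b=r.snapshot("side")
c,sn=np.cos(.0319),np.sin(.0319)
W=lambda f:np.array([.6042+c*f[0]-sn*f[1],-.0464+sn*f[0]+c*f[1],f[2]])
for t in (0,.7,.83,.95):
    ph=.65-t
    X=np.array([W((.015,.085+l*np.sin(ph),.05+l*np.cos(ph))) for l in(.06,.075,.09,.105)])
    for n,s in(("side",b),("scene",a)):
        uv=proj(s,X).round().astype(int); print(t,n,[s["pixels"][v,u].tolist() for u,v in uv])
# sled far top edge: wood colour along fixture x at y=+.03, z=.027
xs=np.arange(.065,.105,.003)
uv=proj(a,np.array([W((x,.03,.027)) for x in xs])).round().astype(int)
print([(round(x,3),a["pixels"][v,u].tolist()) for x,(u,v) in zip(xs,uv)])
E
```

```text
0 side [[112, 110, 100], [133, 132, 122], [142, 141, 130], [140, 144, 126]]
0 scene [[144, 140, 126], [49, 46, 40], [70, 67, 59], [69, 66, 59]]
0.7 side [[101, 97, 85], [109, 107, 90], [109, 104, 85], [164, 164, 144]]
0.7 scene [[113, 105, 85], [121, 115, 99], [122, 115, 100], [84, 81, 69]]
0.83 side [[107, 105, 89], [109, 104, 86], [108, 107, 92], [221, 213, 181]]
0.83 scene [[116, 107, 88], [116, 107, 89], [114, 105, 88], [228, 213, 175]]
0.95 side [[100, 96, 82], [111, 107, 90], [102, 101, 87], [145, 146, 128]]
0.95 scene [[100, 93, 75], [99, 90, 74], [143, 138, 123], [146, 141, 125]]
[(np.float64(0.065), [252, 245, 171]), (np.float64(0.068), [252, 245, 171]), (np.float64(0.071), [252, 245, 171]), (np.float64(0.074), [252, 245, 171]), (np.float64(0.077), [252, 245, 171]), (np.float64(0.08), [254, 250, 175]), (np.float64(0.083), [255, 242, 159]), (np.float64(0.086), [255, 242, 159]), (np.float64(0.089), [223, 179, 115]), (np.float64(0.092), [161, 127, 85]), (np.float64(0.095), [155, 123, 78]), (np.float64(0.098), [148, 134, 111]), (np.float64(0.101), [147, 144, 133]), (np.float64(0.104), [149, 144, 130])]
```

The lever lies at about 0.83 rad. The sled's far edge is at about 0.088, past where the nose was seen free (0.081), so it is still on the plunger. I hand in.

```bash
python3 -c "
from station import r
print(r.job_done())"
```

```text
the job is handed in; nothing more can be done
None
```

The job is handed in: the sled is home on its plunger and the clamp is snapped over at about 0.83 rad. One risk remains: my first push on the handle reached about 20 N at the wrist sensor, so the 15 N clamp limit may have been passed; after I changed to following the tip's arc it read about 6 N at most.

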